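Sort repaired typewriter parts into their trays

TASK

Sort the four loose typewriter parts on the desk: stand both black rubber feed rolls on end in the oblong wooden tray, put the chrome typebar guide (the slotted block) in the square tray and the nickel escapement rocker in the round tin, the last two lying flat on the floor of their tray the same way up as they lie now. Leave everything let go and at rest, and do not shift the small oil can or the screw jar that stand among the parts.

Things in the scene. Friction and masses are not known exactly. Their poses are not given: they have to be found in the camera images.
- roll_a_center (a point): First black rubber feed roll: solid cylinder 24 mm diameter, 60 mm long, standing on end on the desk. The point is its centre, 30 mm above its lower end; z is its long axis. About 70 g. Its twin is the second roll; either may take either end of the oblong tray.
- roll_b_center (a point): Second black rubber feed roll, the same as the first: 24 mm diameter, 60 mm long, standing on end. The point is its centre, 30 mm above its lower end; z is its long axis.
- guide_center (a point): Chrome typebar guide: a block 44 mm long (x), 30 mm wide (y), 34 mm high (z up) with a slot 12 mm wide and 22 mm deep cut along its x axis in the top, leaving two cheeks 9 mm thick. The point is the block's centre, 17 mm above its underside. Grip it across y, 30 mm over both cheeks. About 90 g.
- rocker_center (a point): Nickel escapement rocker: a bar 52 mm long (x), 12 mm wide (y), 8 mm high, with an upturned lip 17 mm high at each end and in its middle a round upright hub 16 mm diameter and 26 mm high. The point is on the hub's axis, 13 mm above the underside; z is up. Grip the hub across y, 16 mm. About 60 g.
- oblong_tray: Oblong wooden tray for the feed rolls, fixed to the desk: outside 66 mm (x) by 130 mm (y, its long side), 22 mm high; walls 5 mm, inside 56 by 120 mm, floor 4 mm above the desk. Origin: centre of its underside, on the desk.
- square_tray: Square dark sheet-steel tray for the typebar guide, fixed to the desk: outside 88 by 88 mm, 14 mm high; walls 4 mm, inside 80 by 80 mm, floor 4 mm above the desk. Origin: centre of its underside, on the desk; x and y along its sides.
- round_tin: Round shallow bare metal tin for the escapement rocker, fixed to the desk: outside diameter 87 mm, 14 mm high; wall 3 mm, inside diameter 81 mm, floor 4 mm above the desk. Origin: centre of its underside, on the desk.
- oil_can: Small copper oil can, loose, 32 mm diameter, 64 mm high with its thin spout; not to be shifted. Origin: centre of its underside, on the desk.
- jar: Small amber glass screw jar with a metal cap, loose, 32 mm diameter, 45 mm high; not to be shifted. Origin: centre of its underside, on the desk.
Not all that is in view belongs to the job. What is shaped like the part that bears guide_center but purple is not meant.

How it is judged:
At the end, for the whole second after the job is handed in: Rolls stand on end on the floor inside the oblong tray, guide lies flat (slot up) inside the square tray, rocker flat (hub up) inside the round tin: upright within 0.12 rad, resting on the tray floor within 3 mm, let go, slower than 20 mm/s (x of roll_a_center in the frame of oblong_tray between -0.019 and 0.019 m and y of roll_a_center in the frame of oblong_tray between -0.051 and 0.051 m and z of roll_a_center in the frame of oblong_tray between 0.032 and 0.037 m and angle between the z axis of each of roll_a_center, roll_b_center and the z axis of oblong_tray, either way round below 0.12 rad and x of roll_b_center in the frame of oblong_tray between -0.019 and 0.019 m and y of roll_b_center in the frame of oblong_tray between -0.051 and 0.051 m and z of roll_b_center in the frame of oblong_tray between 0.032 and 0.037 m and x of guide_center in the frame of square_tray between -0.03 and 0.03 m and y of guide_center in the frame of square_tray between -0.03 and 0.03 m and z of guide_center in the frame of square_tray between 0.019 and 0.024 m and angle between each of guide_center, rocker_center's own z axis and vertical below 0.12 rad and horizontal distance between rocker_center and round_tin below 0.033 m and z of rocker_center in the frame of round_tin between 0.015 and 0.02 m and linear speed of each of roll_a, roll_b, guide, rocker below 0.02 m/s); the robot touches nothing.
It fails at once if the oil can is shifted by more than 15 mm (distance of oil_can from where it was at the start of the episode above 0.015 m).
It fails at once if the screw jar is shifted by more than 15 mm (distance of jar from where it was at the start of the episode above 0.015 m).
It also fails if it takes over 101 s, if anything falls off the work surface, if the arm or the gripper's body presses on something with over 40 N, if the wrist force passes 120 N, or if a joint passes its speed limit or range.

ROBOT

A 6-joint arm with a two-finger parallel gripper is mounted at the origin on the work surface. World frame = base frame: x ahead of the robot, y to its left, z up, the work surface at z = 0. Lengths are in m, angles in rad, forces in N, time in s.
With the tool pointing down it reaches from about 0.375 to 0.75 m from the base axis. Payload 9 kg.
Tool frame: the origin (TCP) lies between the finger pads; the fingertips stand 22 mm ahead of it and the grasp point (between the pads) lies 3 mm ahead of it; z points along the fingers, x is the direction in which the jaws open and shut, and the axes are right-handed (so a half turn about z gives the same grasp; the last joint's range is limited). The gripper opens to 85 mm and grips with 20 to 120 N. Pads are 22 mm wide; open, the fingers measure 114 mm over their backs; the gripper's body (76 mm by 85 mm) begins 54 mm behind the grasp point. The pads swing forward as they close: fully open they stand 13 mm farther back than shut.
Start: joints at [-1.386, 0.104, 0.097, 1.564, 0, 1.353], TCP at [0.235, -0.552, 0.253] pointing down, gripper open.
Joint ranges: [-2.99, 2.99], [-0.84, 1.86], [-1.1, 1.16], [-1.84, 2.11], [-1.51, 1.56], [-3.14, 3.14]. Speed limits (rad/s): [2.22, 2.22, 2.57, 3.14, 3.14, 3.14].

INTERFACE

Orientations are given as a 3x3 rotation matrix whose columns are the frame's x, y, z axes.
In Python, from rig import observe, camera, sign_off gives the robot as it stands. The module is installed in compiled form; this text tells all that it offers.
- The arm moves only by the tool apply_moves, never from a script. Its argument "deltas" is a list of rows, each a list of 5 numbers: the closure in counts, from 0 (fully open) to 255 (shut), then the shift along the tool's x, y, z in mm, then the turn about the tool's z in degrees. A call has 1 to 20 rows; each row shifts and turns the commanded pose from where the row before left it, along the tool's axes as they then stand; what a row does not reach is not made up. A row lasts 1/12 s, in which the tool goes at most 41.7 mm and 7.16 degrees, less where a joint would pass 70% of its speed; a pose out of reach is approached as far as the arm can. A call is refused whole if a number of a shift passes 41.7 or a number of a turn 7.16, either way. A call with a gripper value outside its range is refused whole. The fingers move at their own pace and stop on an object; "force" is the grip in N (left out, the last holds). Time passes only in rows, so rows that do not move let the fingers close. It gives the time, the measured TCP pose, the force and the opening at its end, in the units of the state.
- observe(): the state, without advancing time (a new reading comes with each control period).
- camera(name): name is "scene" or "side" or "wrist"; returns a dict with "color" (420x560x3 uint8, blue, green, red), "camera_matrix" (3x3 intrinsics, pixels), "k1" (the pictures are not rectified: a ray, as slopes to the right and down, at radius r is drawn at 1 + k1 r^2 times it, then the intrinsics apply), "camera_from_world" (4x4, takes a point from world to camera coordinates); the wrist camera has in their place "T_tool_cam" (4x4, takes a point from camera to tool coordinates, whose origin is the TCP and whose axes are the tool frame's). Camera axes: x right, y down, z forward; pixel columns grow to the right and rows downward; lengths in m; the calibration is good to about 2 mm. A picture is of the moment at which its call begins: read the wrist's pose just before it. There is no depth.
- sign_off(): hands the job in, once; it reports no verdict.
The state is a dict: "t": time; "qpos": joint angles; "joint_velocities": joint speeds; "joint_efforts": joint torques, N m; "ee_pos": TCP position; "eef_rot": TCP orientation; "contact_force": force on the tool from outside, world axes, zero at the start; "moment": the same for the moment, N m; "opening": finger opening in m.
Only numpy, scipy, OpenCV 4.12 (cv2) and the standard library are available. Lean on these libraries where they do the work, as an engineer would, in place of code of your own. Each camera call takes 0.05 s, during which the arm holds its last target.

## Working session

There is one attempt and no reset: what is moved stays moved. The work goes in short steps, Python scripts to look and compute and a tool call to move; the robot and the scene stay as the last step left them, time stands still between calls to the robot, and variables do not carry over. Pictures are saved under pics/ and viewed, and the job is handed in when it is done.

Besides the shell and the picture viewer there is one more tool, called in YAML: its name, and indented under it one key for each argument. apply_moves: Moves the arm, as the interface text tells. Its arguments: {"type":"object","properties":{"deltas":{"type":"array","items":{"type":"array","items":{"type":"number"}}},"force":{"type":"number"}},"required":["deltas"]}

```bash
mkdir -p pics
python3 - <<'E'
from rig import observe,camera
import cv2
s=observe();print({k:s[k] for k in('t','ee_pos','eef_rot','contact_force','opening')})
for n in('scene','side','wrist'):
    c=camera(n);cv2.imwrite(f'pics/{n}0.png',c['color'])
    print(n,{k:v for k,v in c.items() if k!='color'})
E
```

```text
{'t': 0.0, 'ee_pos': array([ 0.23515007, -0.55167378,  0.25253637]), 'eef_rot': array([[ 3.91971567e-01, -9.19977300e-01, -2.40564836e-04],
       [-9.19976442e-01, -3.91971539e-01,  1.28775735e-03],
       [-1.27900210e-03, -2.83450287e-04, -9.99999142e-01]]), 'contact_force': array([-0.27619743,  0.41091513, -0.54095662]), 'opening': 0.08526735605352428}
scene {'camera_matrix': array([[423.97238313,   0.        , 275.07659722],
       [  0.        , 423.97238313, 212.50101825],
       [  0.        ,   0.        ,   1.        ]]), 'k1': 0.010379476264079488, 'camera_from_world': array([[-0.41432285,  0.91001876,  0.01422766,  0.20812499],
       [ 0.72899269,  0.34118145, -0.59343481, -0.36886964],
       [-0.54489103, -0.23550174, -0.8047563 ,  1.07264793],
       [ 0.        ,  0.        ,  0.        ,  1.        ]])}
side {'camera_matrix': array([[409.64295424,   0.        , 280.30810335],
       [  0.        , 409.64295424, 210.79337107],
       [  0.        ,   0.        ,   1.        ]]), 'k1': 0.020565516597286417, 'camera_from_world': array([[ 0.999068  , -0.03725929,  0.02179166, -0.51498747],
       [-0.00796178, -0.65526728, -0.75535515,  0.04448547],
       [ 0.04242336,  0.75447766, -0.65495322,  0.99923679],
       [ 0.        ,  0.        ,  0.        ,  1.        ]])}
wrist {'camera_matrix': array([[360.20344631,   0.        , 281.06311618],
       [  0.        , 360.20344631, 207.87463193],
       [  0.        ,   0.        ,   1.        ]]), 'k1': -0.038573073382472414, 'T_tool_cam': array([[ 9.99999811e-01, -5.54012465e-04, -2.64740867e-04,
         2.56225171e-04],
       [ 6.06848831e-04,  9.57432575e-01,  2.88656363e-01,
        -7.32088917e-02],
       [ 9.35523070e-05, -2.88656469e-01,  9.57432731e-01,
        -1.20631399e-01],
       [ 0.00000000e+00,  0.00000000e+00,  0.00000000e+00,
         1.00000000e+00]])}
```

View pics/scene0.png

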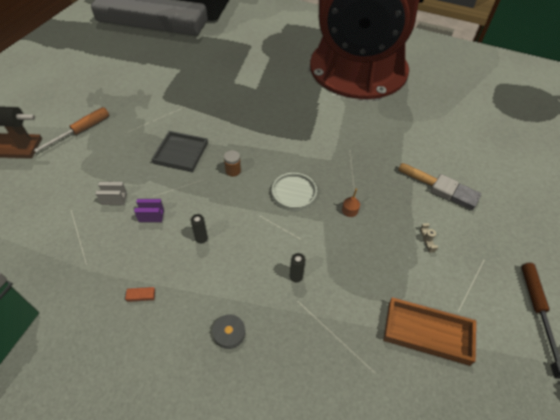

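View pics/side0.png

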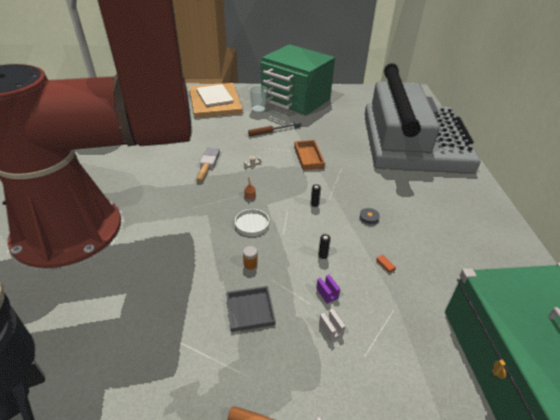

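View pics/wrist0.png

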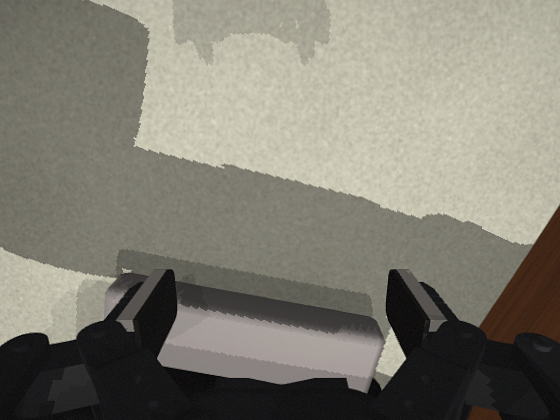

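Scene view: rolls at (199,228) and (297,267). The guide is the chrome block at (111,192), and its purple lookalike at (150,210) is not meant. Rocker at (429,236), square tray (180,151), tin (294,190), oblong tray (430,330), jar (232,163), oil can (351,205). The side view agrees. Next I'll take closer crops.

```bash
cat > h.py <<'E'
import numpy as np,cv2
from rig import observe,camera
def und(c,uv):
    K=c['camera_matrix'];k=c['k1'];d=np.array([k,0,0,0.])
    return cv2.undistortPoints(np.array(uv,float).reshape(-1,1,2),K,d).reshape(-1,2)
def ray(c,uv,s=None):
    n=und(c,uv);n=np.c_[n,np.ones(len(n))]
    if 'camera_from_world' in c: T=np.linalg.inv(c['camera_from_world'])
    else:
        W=np.eye(4);W[:3,:3]=s['eef_rot'];W[:3,3]=s['ee_pos'];T=W@c['T_tool_cam']
    return T[:3,3],n@T[:3,:3].T,T
def atz(c,uv,z,s=None):
    o,d,_=ray(c,uv,s);t=(np.broadcast_to(z,len(d))-o[2])/d[:,2];return o+t[:,None]*d
def proj(c,P,s=None):
    _,_,T=ray(c,[[0,0]],s);M=np.linalg.inv(T)
    return cv2.projectPoints(np.array(P,float).reshape(-1,1,3),cv2.Rodrigues(M[:3,:3])[0],M[:3,3],c['camera_matrix'],np.array([c['k1'],0,0,0.]))[0].reshape(-1,2)
E
python3 - <<'E'
import cv2
a=cv2.imread('pics/scene0.png');b=cv2.imread('pics/side0.png')
def cr(im,x,y,w,h,f,n):
    cv2.imwrite(n,cv2.resize(im[y:y+h,x:x+w],None,fx=f,fy=f,interpolation=cv2.INTER_CUBIC))
cr(a,90,125,240,170,3.3,'pics/c1.png')   
cr(a,330,150,160,220,2.7,'pics/c2.png')
cr(b,210,130,160,220,2.7,'pics/c3.png')
E
```

```text
(no output)
```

View pics/c1.png

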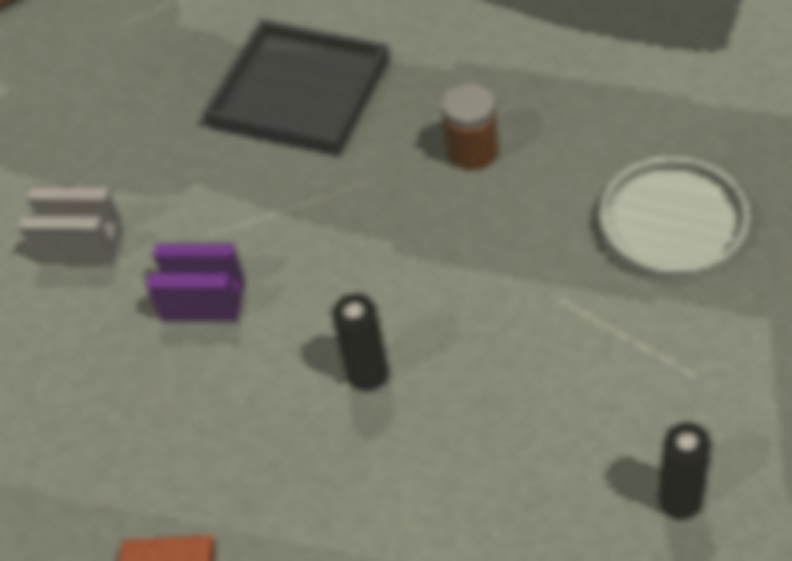

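View pics/c2.png

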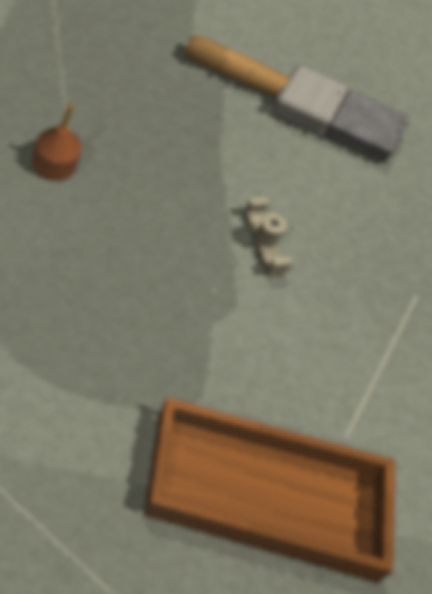

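View pics/c3.png

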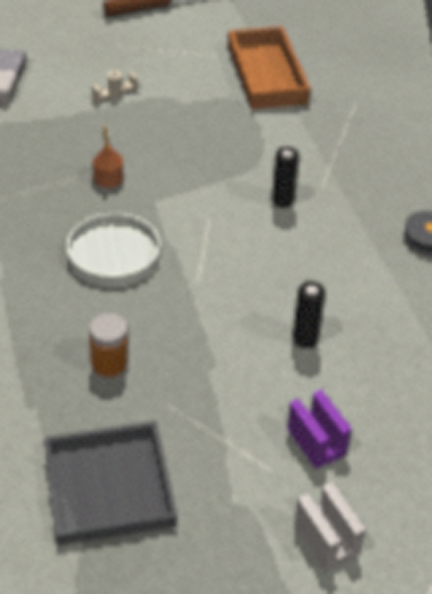

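Run:
```python
from h import *
np.set_printoptions(precision=4,suppress=True)
A=camera('scene');B=camera('side')
f1=lambda p:[(90+x/3.3,125+y/3.3) for x,y in p]
f2=lambda p:[(330+x/2.7,150+y/2.7) for x,y in p]
f3=lambda p:[(210+x/2.7,130+y/2.7) for x,y in p]
def show(n,ca,pa,cb,pb,z):
    a=atz(ca,pa,z);b=atz(cb,pb,z);print(n,'scene',a[:,:2].round(4).tolist(),a.mean(0)[:2],'\n     side',b[:,:2].round(4).tolist(),b.mean(0)[:2])
show('roll1',A,f1([(354,309)]),B,f3([(312,290)]),.06)
show('roll2',A,f1([(686,440)]),B,f3([(287,153)]),.06)
show('guide',A,f1([(32,187),(108,188),(100,234),(20,228)]),B,f3([(297,500),(329,486),(363,530),(333,552)]),.034)
show('purple',A,f1([(156,245),(234,245),(226,287),(146,287)]),B,f3([(289,403),(319,393),(350,435),(322,449)]),.034)
show('tin',A,f1([(675,217)]),B,f3([(114,244)]),.014)
show('sq',A,f1([(262,20),(390,45),(340,155),(202,123)]),B,f3([(47,437),(157,425),(175,523),(57,538)]),.014)
show('obl',A,f2([(168,400),(396,460),(388,572),(148,515)]),B,f3([(229,32),(284,29),(309,98),(253,101)]),.022)
show('hub',A,f2([(275,223)]),B,f3([(115,74)]),.026)
show('lips',A,f2([(258,202),(280,263)]),B,f3([(99,88),(132,77)]),.017)
show('jar',A,f1([(470,100)]),B,f3([(109,327)]),.045)
show('can base',A,f2([(56,168)]),B,f3([(107,182)]),.005)
```

```text
roll1 scene [[0.613, -0.0942]] [ 0.613  -0.0942] 
     side [[0.6112, -0.099]] [ 0.6112 -0.099 ]
roll2 scene [[0.6126, 0.0888]] [0.6126 0.0888] 
     side [[0.6097, 0.0857]] [0.6097 0.0857]
guide scene [[0.6019, -0.3142], [0.5844, -0.2753], [0.6136, -0.2591], [0.6287, -0.3013]] [ 0.6072 -0.2875] 
     side [[0.5804, -0.2841], [0.6048, -0.2727], [0.6236, -0.3095], [0.6003, -0.3262]] [ 0.6023 -0.2981]
purple scene [[0.607, -0.2269], [0.5889, -0.1884], [0.6149, -0.1763], [0.633, -0.2149]] [ 0.6109 -0.2016] 
     side [[0.584, -0.196], [0.6085, -0.1865], [0.6267, -0.2275], [0.6039, -0.24]] [ 0.6058 -0.2125]
tin scene [[0.452, 0.0178]] [0.452  0.0178] 
     side [[0.4458, 0.0101]] [0.4458 0.0101]
sq scene [[0.4142, -0.2876], [0.3989, -0.2018], [0.4931, -0.182], [0.5063, -0.2708]] [ 0.4531 -0.2356] 
     side [[0.3977, -0.2092], [0.4822, -0.1994], [0.4938, -0.2877], [0.4102, -0.298]] [ 0.446  -0.2486]
obl scene [[0.595, 0.2459], [0.5763, 0.3735], [0.6427, 0.3793], [0.6668, 0.2539]] [0.6202 0.3132] 
     side [[0.5741, 0.3653], [0.6389, 0.3718], [0.6516, 0.2313], [0.5909, 0.2261]] [0.6139 0.2986]
hub scene [[0.4463, 0.2758]] [0.4463 0.2758] 
     side [[0.4434, 0.2724]] [0.4434 0.2724]
lips scene [[0.4271, 0.2632], [0.4687, 0.2866]] [0.4479 0.2749] 
     side [[0.426, 0.2588], [0.4618, 0.28]] [0.4439 0.2694]
jar scene [[0.4456, -0.1173]] [ 0.4456 -0.1173] 
     side [[0.4444, -0.1238]] [ 0.4444 -0.1238]
can base scene [[0.4481, 0.1308]] [0.4481 0.1308] 
     side [[0.4372, 0.1116]] [0.4372 0.1116]
```

apply_moves:
  deltas:
    - [0,-6,-30,4,0]
    - [0,-6,-30,4,0]
    - [0,-6,-30,4,0]
    - [0,-6,-30,4,0]
    - [0,-6,-30,4,0]
    - [0,-6,-30,4,0]
    - [0,-6,-30,4,0]
    - [0,-6,-30,4,0]
    - [0,-6,-30,4,0]
    - [0,-6,-30,4,0]
    - [0,-6,-30,4,0]
    - [0,-6,-30,4,0]
    - [0,-6,-30,2,0]
    - [0,-6,-30,0,0]
    - [0,-9,-22,0,0]

```text
t: 1.5
ee_pos: [0.607, -0.2918, 0.2026]
eef_rot: [[0.393, -0.92, -0.0], [-0.92, -0.393, 0.0], [-0.0, 0.0, -1.0]]
contact_force: [-0.1, 0.3, 0.8]
opening: 0.085
```

apply_moves:
  deltas:
    - [0,0,0,0,-7]
    - [0,0,0,0,-7]
    - [0,0,0,0,-7]
    - [0,0,0,0,-7]
    - [0,0,0,0,-7]
    - [0,0,0,0,-7]
    - [0,0,0,0,-7]
    - [0,0,0,0,-7]
    - [0,0,0,0,-7]
    - [0,0,0,0,-7]
    - [0,0,0,0,-7]
    - [0,0,0,0,-7]
    - [0,0,0,0,-7]
    - [0,0,0,0,0]

```text
t: 2.67
ee_pos: [0.6053, -0.2932, 0.2031]
eef_rot: [[0.911, 0.413, -0.0], [0.413, -0.911, 0.0], [-0.0, -0.0, -1.0]]
contact_force: [-0.3, 0.4, -0.5]
opening: 0.0854
```

```bash
cat >> h.py <<'E'
np.set_printoptions(precision=4,suppress=True)
def yaw(s): return np.degrees(np.arctan2(s['eef_rot'][1,0],s['eef_rot'][0,0]))
def pr(s): print('t %.2f'%s['t'],'pos',s['ee_pos'],'yaw %.2f'%yaw(s),'f',s['contact_force'],'open %.4f'%s['opening'],'tz',s['eef_rot'][:,2],'q6 %.2f'%s['qpos'][5])
def snap(n,cam='wrist',f=1):
    s=observe();c=camera(cam);cv2.imwrite(f'pics/{n}.png',c['color']);
    import pickle;pickle.dump((s,c),open(f'pics/{n}.pkl','wb'));pr(s);return s,c
def load(n):
    import pickle;return pickle.load(open(f'pics/{n}.pkl','rb'))
def go(s,P,y=None):
    d=s['eef_rot'].T@(np.array(P)-s['ee_pos'])*1000
    r=None if y is None else -((y-yaw(s)+90)%180-90)
    print('delta tool mm',d.round(1),'turn',r)
E
python3 -c "
from h import *
snap('w1')"
```

```text
t 2.67 pos [ 0.6053 -0.2932  0.2031] yaw 24.40 f [-0.2941  0.4309 -0.5103] open 0.0854 tz [-0.0003  0.0001 -1.    ] q6 0.50
```

View pics/w1.png

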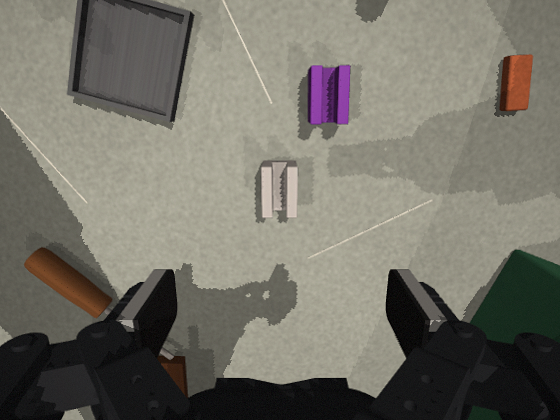

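Wrist view: chrome guide at (279,191), already aligned with the jaws. The purple decoy is at (330,95) and the square tray at (133,60).

Run:
```python
import cv2
a=cv2.imread('pics/w1.png')
cv2.imwrite('pics/w1a.png',cv2.resize(a[145:235,230:330],None,fx=6,fy=6,interpolation=cv2.INTER_CUBIC))
cv2.imwrite('pics/w1b.png',cv2.resize(a[0:140,60:210],None,fx=4,fy=4,interpolation=cv2.INTER_CUBIC))
```

```text
(no output)
```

View pics/w1a.png

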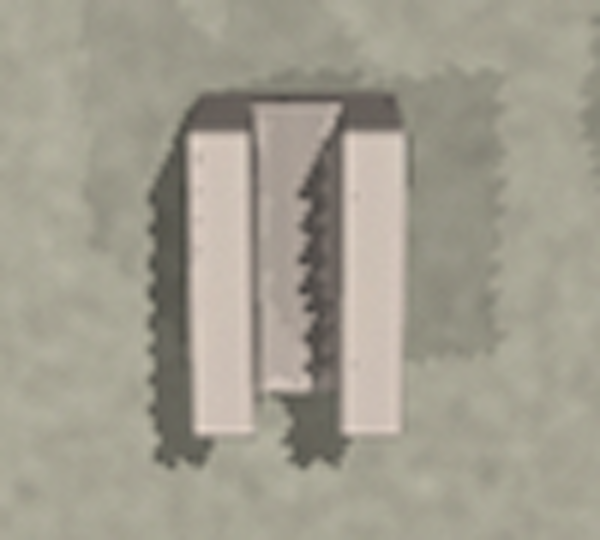

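View pics/w1b.png

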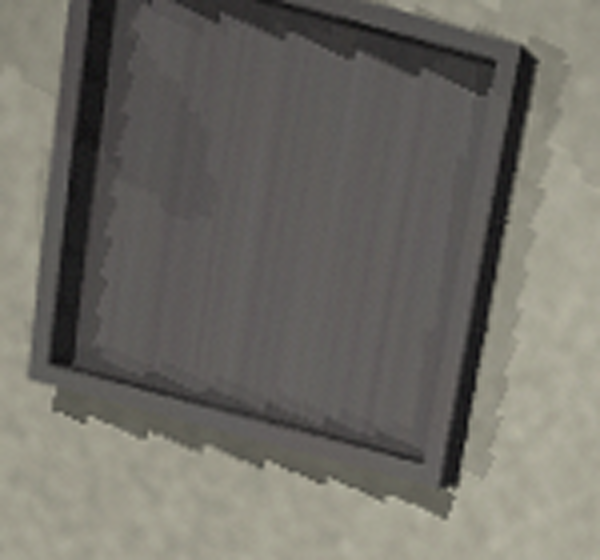

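Run:
```python
from h import *
s,c=load('w1')
g=atz(c,[(230+x/6,145+y/6) for x,y in[(187,130),(405,130),(402,434),(194,434)]],.034,s)
print(g[:,:2],np.linalg.norm(np.diff(g,axis=0),axis=1),g.mean(0))
t=g[1]-g[0]+g[2]-g[3];y=np.degrees(np.arctan2(t[1],t[0]));print(y)
q=atz(c,[(60+x/4,y/4) for x,y in[(30,378),(440,487),(520,45)]],.014,s)
print(q[:,:2],np.linalg.norm(np.diff(q,axis=0),axis=1),(q[0]+q[2])/2)
e=q[2]-q[1];print('tray',np.degrees(np.arctan2(e[1],e[0])))
go(s,[g.mean(0)[0],g.mean(0)[1],.025],y)
```

```text
[[ 0.5815 -0.2809]
 [ 0.6084 -0.2687]
 [ 0.6264 -0.3081]
 [ 0.5997 -0.3202]] [0.0295 0.0433 0.0294] [ 0.604  -0.2945  0.034 ]
24.37560948094656
[[ 0.4101 -0.2951]
 [ 0.4966 -0.2811]
 [ 0.4822 -0.1948]] [0.0877 0.0875] [ 0.4461 -0.2449  0.014 ]
tray 99.50832462928787
delta tool mm [ -1.7   0.7 178.1] turn 0.023343896865853253
```

apply_moves:
  deltas:
    - [70,-0.8,0.4,30,0]
    - [70,-0.8,0.4,30,0]
    - [70,0,0,30,0]
    - [70,0,0,30,0]
    - [70,0,0,30,0]
    - [70,0,0,18,0]
    - [70,0,0,7,0]
    - [70,0,0,0,0]
    - [255,0,0,0,0]
    - [255,0,0,0,0]
    - [255,0,0,0,0]
    - [255,0,0,0,0]
    - [255,0,0,0,0]
    - [255,0,0,0,0]
    - [255,0,0,0,0]
    - [255,0,0,0,0]
  force: 40

```text
t: 4.05
ee_pos: [0.6055, -0.2955, 0.0307]
eef_rot: [[0.913, 0.408, 0.003], [0.408, -0.913, -0.002], [0.002, 0.003, -1.0]]
contact_force: [-0.2, -0.6, 5.7]
opening: 0.0294
```

apply_moves:
  deltas:
    - [255,0,0,-10,0]
    - [255,0,0,-20,0]
    - [255,0,0,-25,0]
    - [255,0,0,-20,0]
    - [255,-10,-9,-5,0]
    - [255,-25,-22,0,0]
    - [255,-25,-22,0,0]
    - [255,-25,-22,0,0]
    - [255,-25,-22,0,0]
    - [255,-15,-14,0,0]
    - [255,0,0,0,0]
    - [255,0,0,0,0]
    - [255,0,0,0,0]

```text
t: 5.13
ee_pos: [0.4455, -0.2448, 0.1093]
eef_rot: [[0.913, 0.408, 0.001], [0.408, -0.913, -0.001], [0.001, 0.002, -1.0]]
contact_force: [1.2, 0.3, -0.9]
opening: 0.0291
```

```bash
python3 -c "
from h import *
snap('w2');snap('s2','side')"
```

```text
t 5.13 pos [ 0.4455 -0.2448  0.1093] yaw 24.06 f [ 1.2066  0.2651 -0.9045] open 0.0291 tz [ 0.0015 -0.0014 -1.    ] q6 0.39
t 5.18 pos [ 0.4457 -0.2448  0.1091] yaw 24.08 f [-0.2466  0.7596 -1.6155] open 0.0295 tz [ 0.0012 -0.001  -1.    ] q6 0.39
```

View pics/w2.png

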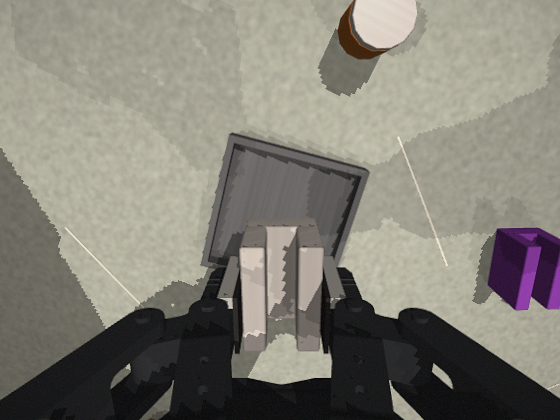

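View pics/s2.png

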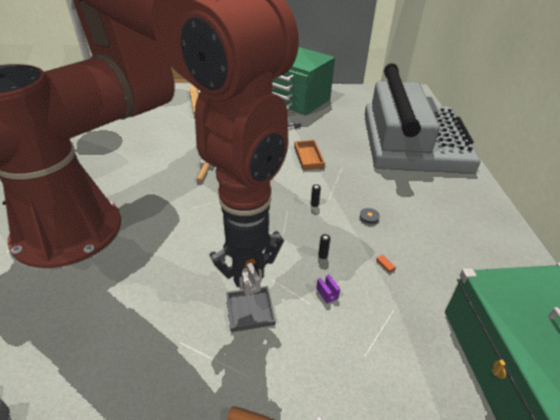

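apply_moves:
  deltas:
    - [255,0,0,20,0]
    - [255,0,0,20,0]
    - [255,0,0,15,0]
    - [255,0,0,8,0]
    - [255,0,0,6,0]
    - [255,0,0,3,0]
    - [255,0,0,0,0]
    - [255,0,0,0,0]

```text
t: 5.9
ee_pos: [0.4453, -0.2446, 0.037]
eef_rot: [[0.913, 0.408, 0.001], [0.408, -0.913, -0.001], [0.0, 0.001, -1.0]]
contact_force: [0.4, 0.5, -0.5]
opening: 0.0294
```

Not in contact yet. I'll ease down 2 mm, release to about 45 mm opening, and lift.

apply_moves:
  deltas:
    - [255,0,0,1,0]
    - [255,0,0,1,0]
    - [255,0,0,0,0]
    - [255,0,0,0,0]

```text
t: 6.23
ee_pos: [0.4451, -0.2445, 0.0347]
eef_rot: [[0.913, 0.408, 0.001], [0.408, -0.913, -0.001], [0.0, 0.001, -1.0]]
contact_force: [0.9, -0.7, -0.7]
opening: 0.0289
```

apply_moves:
  deltas:
    - [130,0,0,0,0]
    - [130,0,0,0,0]
    - [130,0,0,0,0]
    - [130,0,0,0,0]
    - [130,0,0,-5,0]
    - [130,0,0,-20,0]
    - [130,0,0,-30,0]
    - [130,0,0,-35,0]
    - [100,0,0,-30,0]
    - [60,0,0,-30,0]
    - [0,0,0,-20,0]
    - [0,0,0,0,0]
    - [0,0,0,0,0]

```text
t: 7.32
ee_pos: [0.4454, -0.2448, 0.2059]
eef_rot: [[0.913, 0.408, 0.002], [0.408, -0.913, -0.002], [0.001, 0.003, -1.0]]
contact_force: [-0.5, -0.3, -0.7]
opening: 0.0856
```

```bash
python3 -c "
from h import *
s,c=snap('w3')
go(s,[.611,-.099,.2])"
```

```text
t 7.32 pos [ 0.4454 -0.2448  0.2059] yaw 24.08 f [-0.5097 -0.2756 -0.7061] open 0.0856 tz [ 0.002 -0.002 -1.   ] q6 0.39
delta tool mm [210.6 -65.6   5.9] turn None
```

View pics/w3.png

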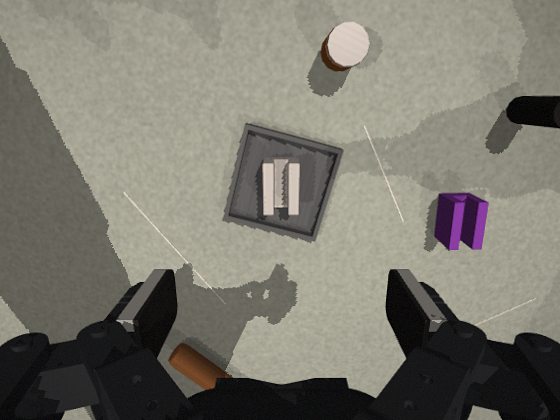

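The guide sits flat and centred in the square tray at (281,188). On to the first roll.

apply_moves:
  deltas:
    - [0,15,-5,0,0]
    - [0,30,-9,0,0]
    - [0,35,-11,0,0]
    - [0,35,-11,0,0]
    - [0,35,-11,0,0]
    - [0,35,-11,0,0]
    - [0,20,-6,0,0]
    - [0,5,-2,0,0]
    - [0,0,0,0,0]
    - [0,0,0,0,0]

```text
t: 8.2
ee_pos: [0.6088, -0.0984, 0.2031]
eef_rot: [[0.913, 0.408, -0.002], [0.408, -0.913, 0.0], [-0.002, -0.001, -1.0]]
contact_force: [-0.4, -0.3, 0.8]
opening: 0.0851
```

```bash
python3 -c "
from h import *
s,c=snap('w4')"
```

```text
t 8.20 pos [ 0.6088 -0.0984  0.2031] yaw 24.10 f [-0.403  -0.2705  0.8053] open 0.0851 tz [-0.002   0.0003 -1.    ] q6 0.78
```

View pics/w4.png

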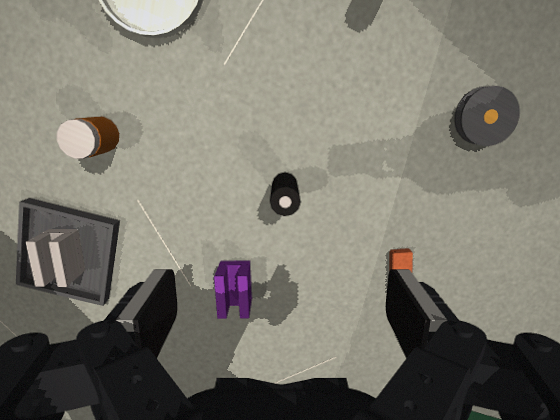

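Roll 1's top is at (285,201.5), and the purple block at (233,290) is well clear.

```bash
python3 -c "
from h import *
s,c=load('w4')
p=atz(c,[(285.3,201.5)],.06,s)[0];print(p);go(s,[p[0],p[1],.043])"
```

```text
[ 0.6116 -0.0982  0.06  ]
delta tool mm [  2.9   1.1 160.1] turn None
```

apply_moves:
  deltas:
    - [70,1.5,0.5,30,0]
    - [70,1.4,0.6,30,0]
    - [70,0,0,30,0]
    - [70,0,0,30,0]
    - [70,0,0,20,0]
    - [70,0,0,12,0]
    - [70,0,0,4,0]
    - [70,0,0,0,0]
    - [255,0,0,0,0]
    - [255,0,0,0,0]
    - [255,0,0,0,0]
    - [255,0,0,0,0]
    - [255,0,0,0,0]
    - [255,0,0,0,0]
    - [255,0,0,0,0]
    - [255,0,0,0,0]

```text
t: 9.58
ee_pos: [0.6137, -0.0986, 0.05]
eef_rot: [[0.913, 0.408, 0.002], [0.408, -0.913, -0.001], [0.001, 0.002, -1.0]]
contact_force: [-1.1, 0.1, 6.2]
opening: 0.0228
```

```bash
python3 -c "
from h import *
s=observe();pr(s)
go(s,[.60,.25,.14])"
```

```text
t 9.58 pos [ 0.6137 -0.0986  0.05  ] yaw 24.08 f [-1.0793  0.1235  6.1907] open 0.0228 tz [ 0.0021 -0.0013 -1.    ] q6 0.78
delta tool mm [ 129.9 -323.6  -90.5] turn None
```

apply_moves:
  deltas:
    - [255,0,0,-10,0]
    - [255,0,0,-25,0]
    - [255,0,0,-30,0]
    - [255,0,0,-30,0]
    - [255,3,-10,-15,0]
    - [255,8,-20,0,0]
    - [255,12,-30,0,0]
    - [255,14,-35,0,0]
    - [255,14,-35,0,0]
    - [255,14,-35,0,0]
    - [255,14,-35,0,0]
    - [255,14,-35,0,0]
    - [255,14,-35,0,0]
    - [255,12,-30,0,0]
    - [255,8,-16,0,0]
    - [255,3,-8,0,0]
    - [255,0,0,0,0]
    - [255,0,0,0,0]
    - [255,0,0,0,0]

```text
t: 11.17
ee_pos: [0.5995, 0.2494, 0.1584]
eef_rot: [[0.913, 0.407, -0.0], [0.407, -0.913, -0.0], [-0.0, 0.0, -1.0]]
contact_force: [-0.3, -0.5, -1.2]
opening: 0.0225
```

```bash
python3 -c "
from h import *
s,c=snap('w5')"
```

```text
t 11.17 pos [0.5995 0.2494 0.1584] yaw 24.01 f [-0.3089 -0.4923 -1.1894] open 0.0225 tz [-0.     -0.0005 -1.    ] q6 1.35
```

View pics/w5.png

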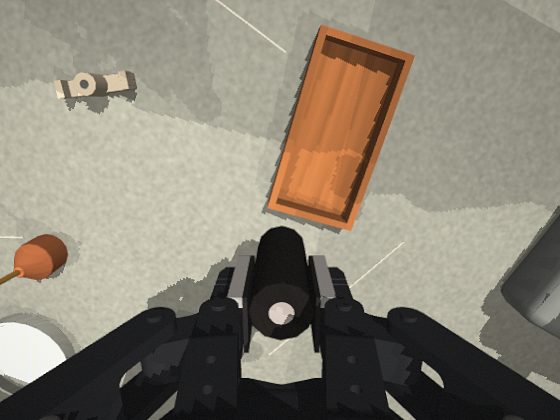

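Oblong tray outer top corners are about (320,26), (414,54), (352,230) and (267,209). The rocker's hub is at (85,84).

```bash
python3 -c "
from h import *
s,c=load('w5')
q=atz(c,[(320,26),(414,55),(352,230.5),(267,210)],.022,s);print(q[:,:2],np.linalg.norm(np.diff(q,axis=0),axis=1));m=q.mean(0)
e=q[0]-q[3]+q[1]-q[2];e/=np.linalg.norm(e);print(m,np.degrees(np.arctan2(e[1],e[0])))
for k in(-.028,.028):
  P=m+k*e;P[2]=.06;print(P);go(s,P)
print(proj(c,[m],s))
print('hub',atz(c,[(84.5,84)],.026,s), atz(c,[(57,90),(131,79)],.017,s))
p=atz(c,[(281,313)],.1584+.013,s);print('rolltop',p)
"
```

```text
[[0.5737 0.369 ]
 [0.6386 0.3789]
 [0.6574 0.2509]
 [0.5919 0.2396]] [0.0657 0.1294 0.0665]
[0.6154 0.3096 0.022 ] 98.19000787958258
[0.6194 0.2819 0.06  ]
delta tool mm [ 31.4 -21.6  98.4] turn None
[0.6114 0.3373 0.06  ]
delta tool mm [ 46.7 -75.5  98.4] turn None
[[337.0074 136.1917]]
hub [[0.4436 0.2723 0.026 ]] [[0.422  0.259  0.017 ]
 [0.4684 0.2869 0.017 ]]
rolltop [[0.598  0.2521 0.1714]]
```

apply_moves:
  deltas:
    - [255,8,-12,0,0]
    - [255,14,-23,0,0]
    - [255,14,-23,0,0]
    - [255,8,-13,0,0]
    - [255,3,-6,0,0]
    - [255,0,0,0,0]
    - [255,0,0,20,0]
    - [255,0,0,25,0]
    - [255,0,0,25,0]
    - [255,0,0,15,0]
    - [255,0,0,10,0]
    - [255,0,0,5,0]
    - [255,0,0,0,0]
    - [255,0,0,0,0]
    - [255,0,0,0,0]

```text
t: 12.47
ee_pos: [0.6117, 0.3402, 0.06]
eef_rot: [[0.913, 0.408, 0.002], [0.408, -0.913, 0.001], [0.002, 0.0, -1.0]]
contact_force: [0.4, 0.5, -1.2]
opening: 0.0232
```

```bash
python3 -c "
from h import *
s,c=snap('w6')
s,c=snap('s6','scene')
a=c['color'][260:390,340:500]
cv2.imwrite('pics/s6a.png',cv2.resize(a,None,fx=4,fy=4,interpolation=cv2.INTER_CUBIC))"
```

```text
t 12.47 pos [0.6117 0.3402 0.06  ] yaw 24.06 f [ 0.4271  0.4718 -1.2169] open 0.0232 tz [ 0.0023  0.0006 -1.    ] q6 1.47
t 12.52 pos [0.6117 0.3403 0.0599] yaw 24.07 f [ 0.6519  0.9181 -0.8062] open 0.0227 tz [ 0.0022  0.0006 -1.    ] q6 1.47
```

View pics/w6.png

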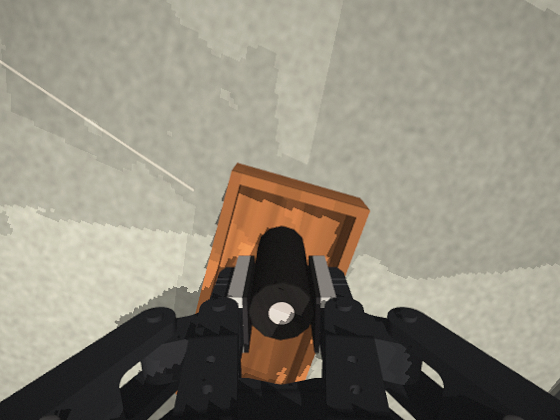

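View pics/s6a.png

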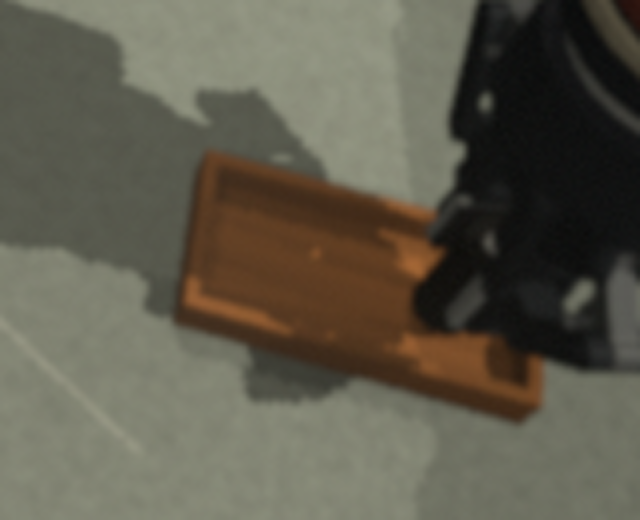

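apply_moves:
  deltas:
    - [255,0,0,3,0]
    - [255,0,0,2,0]
    - [255,0,0,1,0]
    - [255,0,0,0,0]
    - [255,0,0,0,0]

```text
t: 12.98
ee_pos: [0.6112, 0.3404, 0.054]
eef_rot: [[0.913, 0.408, 0.002], [0.408, -0.913, 0.0], [0.002, 0.0, -1.0]]
contact_force: [-3.7, -1.5, 10.2]
opening: 0.0228
```

apply_moves:
  deltas:
    - [130,0,0,0,0]
    - [130,0,0,0,0]
    - [130,0,0,0,0]
    - [130,0,0,0,0]
    - [130,0,0,0,0]
    - [130,0,0,-10,0]
    - [130,0,0,-25,0]
    - [130,0,0,-35,0]
    - [100,0,0,-35,0]
    - [60,0,0,-30,0]
    - [0,0,0,-10,0]
    - [0,0,0,0,0]

```text
t: 13.98
ee_pos: [0.6124, 0.3408, 0.2023]
eef_rot: [[0.913, 0.408, 0.006], [0.408, -0.913, 0.002], [0.007, 0.001, -1.0]]
contact_force: [0.6, 0.3, -0.2]
opening: 0.0847
```

```bash
python3 -c "
from h import *
s,c=snap('w7')
go(s,[.611,.086,.2])"
```

```text
t 13.98 pos [0.6124 0.3408 0.2023] yaw 24.08 f [ 0.6397  0.3464 -0.1708] open 0.0847 tz [ 0.0064  0.0021 -1.    ] q6 1.47
delta tool mm [-105.3  232.     1.8] turn None
```

View pics/w7.png

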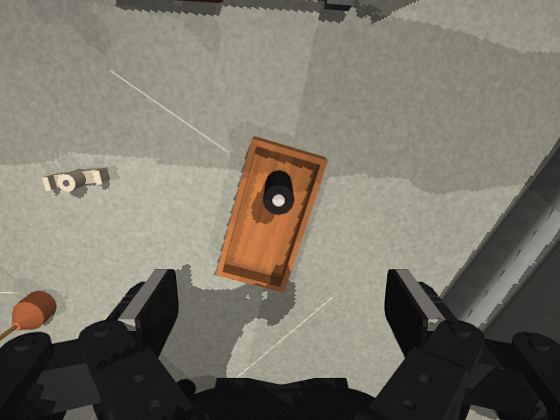

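Roll 1 is standing in the far half of the tray, its top at (278,200). Next, roll 2.

apply_moves:
  deltas:
    - [0,-7,16,0,0]
    - [0,-13,28,0,0]
    - [0,-16,35,0,0]
    - [0,-16,35,0,0]
    - [0,-16,35,0,0]
    - [0,-16,35,0,0]
    - [0,-12,28,0,0]
    - [0,-7,16,0,0]
    - [0,-2,4,0,0]
    - [0,0,0,0,0]
    - [0,0,0,0,0]

```text
t: 14.95
ee_pos: [0.609, 0.0862, 0.1961]
eef_rot: [[0.913, 0.408, -0.002], [0.408, -0.913, 0.0], [-0.001, -0.001, -1.0]]
contact_force: [0.3, -0.2, 0.6]
opening: 0.0852
```

```bash
python3 -c "
from h import *
s,c=load('w7')
q=atz(c,[(253,137),(327,159),(284,292),(215,276)],.022,s);m=q.mean(0);print(q[:,:2],m)
e=q[0]-q[3]+q[1]-q[2];e/=np.linalg.norm(e);f=np.array([e[1],-e[0],0])
r=atz(c,[(278,200.5)],.064,s)[0];print(r,'tray x,y',(r-m)@f,(r-m)@e)
s,c=snap('w8')"
```

```text
[[0.5743 0.3715]
 [0.6381 0.3799]
 [0.6565 0.2508]
 [0.5912 0.2401]] [0.615  0.3106 0.022 ]
[0.6105 0.3409 0.064 ] tray x,y -0.00042438100720582783 0.03067955063023939
t 14.95 pos [0.609  0.0862 0.1961] yaw 24.07 f [ 0.3194 -0.1741  0.5903] open 0.0852 tz [-0.0017  0.0004 -1.    ] q6 1.08
```

View pics/w8.png

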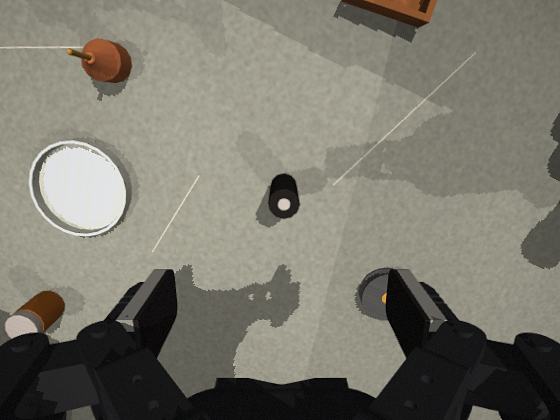

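Roll 2's top is at (284,204), with the tin at (79,189), the oil can at (105,60) and the jar at (35,315).

```bash
python3 -c "
from h import *
s,c=load('w8')
p=atz(c,[(284.3,204)],.06,s)[0];print(p);go(s,[p[0],p[1],.048])
print('tin',atz(c,[(30,165),(127,215),(79.5,189),(79,236),(62,142)],.014,s))
print('can',atz(c,[(112,62)],.02,s))"
```

```text
[0.611  0.0861 0.06  ]
delta tool mm [  2.1   1.1 148.1] turn None
tin [[ 0.4015  0.0165  0.014 ]
 [ 0.4931  0.0078  0.014 ]
 [ 0.4474  0.0135  0.014 ]
 [ 0.4583 -0.0298  0.014 ]
 [ 0.4227  0.0473  0.014 ]]
can [[0.4464 0.126  0.02  ]]
```

apply_moves:
  deltas:
    - [70,1,0.5,30,0]
    - [70,1,0.6,30,0]
    - [70,0,0,30,0]
    - [70,0,0,25,0]
    - [70,0,0,18,0]
    - [70,0,0,11,0]
    - [70,0,0,4,0]
    - [70,0,0,0,0]
    - [255,0,0,0,0]
    - [255,0,0,0,0]
    - [255,0,0,0,0]
    - [255,0,0,0,0]
    - [255,0,0,0,0]
    - [255,0,0,0,0]
    - [255,0,0,0,0]
    - [255,0,0,0,0]

```text
t: 16.33
ee_pos: [0.6127, 0.0853, 0.0507]
eef_rot: [[0.913, 0.408, 0.002], [0.408, -0.913, -0.0], [0.002, 0.001, -1.0]]
contact_force: [-1.5, 0.6, 4.5]
opening: 0.0228
```

apply_moves:
  deltas:
    - [255,0,0,-10,0]
    - [255,0,0,-25,0]
    - [255,0,0,-30,0]
    - [255,0,0,-30,0]
    - [255,0,0,-15,0]
    - [255,0,0,0,0]
    - [255,0,0,0,0]

```text
t: 16.92
ee_pos: [0.6125, 0.0852, 0.1606]
eef_rot: [[0.913, 0.408, 0.002], [0.408, -0.913, -0.0], [0.002, 0.001, -1.0]]
contact_force: [1.2, 0.2, -1.2]
opening: 0.023
```

```bash
python3 -c "
from h import *
s=observe();pr(s);m=np.array([.6152,.3101]);e=np.array([np.cos(np.radians(98)),np.sin(np.radians(98))])
p=m-.03*e;print(p);go(s,[*p,.15])"
```

```text
t 16.92 pos [0.6125 0.0852 0.1606] yaw 24.07 f [ 1.2338  0.2058 -1.205 ] open 0.0230 tz [ 0.0022 -0.0003 -1.    ] q6 1.08
[0.6194 0.2804]
delta tool mm [  85.9 -175.4   10.6] turn None
```

apply_moves:
  deltas:
    - [255,7,-14,0,0]
    - [255,13,-27,0,0]
    - [255,16,-33,0,0]
    - [255,16,-33,0,0]
    - [255,16,-32,0,0]
    - [255,11,-22,0,0]
    - [255,5,-11,0,0]
    - [255,2,-3,0,0]
    - [255,0,0,0,0]
    - [255,0,0,0,0]
    - [255,0,0,20,0]
    - [255,0,0,25,0]
    - [255,0,0,25,0]
    - [255,0,0,15,0]
    - [255,0,0,10,0]
    - [255,0,0,5,0]
    - [255,0,0,0,0]
    - [255,0,0,0,0]
    - [255,0,0,0,0]

```text
t: 18.5
ee_pos: [0.6199, 0.2802, 0.0609]
eef_rot: [[0.913, 0.408, 0.002], [0.408, -0.913, 0.0], [0.002, 0.001, -1.0]]
contact_force: [0.0, -0.1, -1.1]
opening: 0.0228
```

```bash
python3 -c "
from h import *
s,c=snap('w9')"
```

```text
t 18.50 pos [0.6199 0.2802 0.0609] yaw 24.06 f [ 0.0224 -0.0692 -1.1267] open 0.0228 tz [ 0.0022  0.0004 -1.    ] q6 1.38
```

View pics/w9.png

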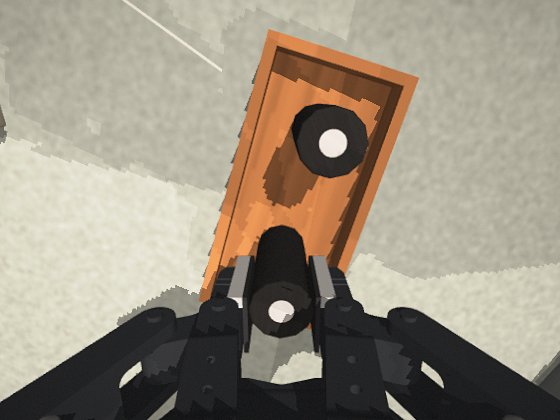

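Roll 1 stands at (332,142) and roll 2 is in hand inside the tray's near end. Lowering it.

apply_moves:
  deltas:
    - [255,0,0,3,0]
    - [255,0,0,2,0]
    - [255,0,0,1,0]
    - [255,0,0,0,0]
    - [255,0,0,0,0]

```text
t: 18.97
ee_pos: [0.6194, 0.2804, 0.0547]
eef_rot: [[0.913, 0.408, 0.001], [0.408, -0.913, 0.0], [0.001, 0.001, -1.0]]
contact_force: [-3.0, -0.5, 8.1]
opening: 0.0229
```

apply_moves:
  deltas:
    - [130,0,0,0,0]
    - [130,0,0,0,0]
    - [130,0,0,0,0]
    - [130,0,0,0,0]
    - [130,0,0,0,0]
    - [130,0,0,-10,0]
    - [130,0,0,-25,0]
    - [130,0,0,-35,0]
    - [100,0,0,-35,0]
    - [60,0,0,-30,0]
    - [0,0,0,-10,0]
    - [0,0,0,0,0]

```text
t: 19.97
ee_pos: [0.6207, 0.2806, 0.2031]
eef_rot: [[0.913, 0.408, 0.006], [0.408, -0.913, 0.001], [0.006, 0.001, -1.0]]
contact_force: [0.4, -0.3, 0.4]
opening: 0.0847
```

```bash
python3 -c "
from h import *
s,c=snap('w10')
go(s,[.4436,.2723,.2])"
```

```text
t 19.97 pos [0.6207 0.2806 0.2031] yaw 24.08 f [ 0.4164 -0.3264  0.3612] open 0.0847 tz [ 0.0064  0.0014 -1.    ] q6 1.38
delta tool mm [-165.1  -64.6    2. ] turn None
```

View pics/w10.png

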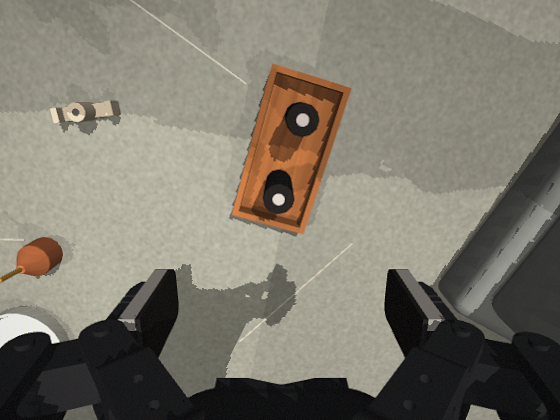

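Both rolls stand in the tray, at (301,119) and (278,198). Next, the rocker.

apply_moves:
  deltas:
    - [0,-15,-6,0,0]
    - [0,-25,-10,0,0]
    - [0,-30,-12,0,0]
    - [0,-30,-12,0,0]
    - [0,-30,-12,0,0]
    - [0,-20,-8,0,0]
    - [0,-12,-4,0,0]
    - [0,-3,-1,0,0]
    - [0,0,0,0,0]

```text
t: 20.77
ee_pos: [0.4408, 0.2722, 0.1971]
eef_rot: [[0.913, 0.408, -0.001], [0.408, -0.913, -0.001], [-0.002, -0.0, -1.0]]
contact_force: [0.0, -0.2, 0.7]
opening: 0.0857
```

apply_moves:
  deltas:
    - [0,0,0,0,-7]
    - [0,0,0,0,-7]
    - [0,0,0,0,-7]
    - [0,0,0,0,-7]
    - [0,0,0,0,-7]
    - [0,0,0,0,-7]
    - [0,0,0,0,-7]
    - [0,0,0,0,-7]
    - [0,0,0,0,-7]
    - [0,0,0,0,-7]
    - [0,0,0,0,-7]
    - [0,0,0,0,-7]
    - [0,0,0,0,-7]
    - [0,0,0,0,-6]
    - [0,0,0,0,0]
    - [0,0,0,0,0]

```text
t: 22.1
ee_pos: [0.4423, 0.2721, 0.1975]
eef_rot: [[-0.513, 0.858, -0.001], [0.858, 0.513, -0.0], [0.0, -0.001, -1.0]]
contact_force: [0.7, -0.8, 0.5]
opening: 0.0856
```

```bash
python3 -c "
from h import *
s,c=snap('w11')
cv2.imwrite('pics/w11a.png',cv2.resize(c['color'][140:260,200:360],None,fx=4,fy=4,interpolation=cv2.INTER_CUBIC))"
```

```text
t 22.10 pos [0.4423 0.2721 0.1975] yaw 120.85 f [ 0.6769 -0.7859  0.5337] open 0.0856 tz [-0.0009 -0.0005 -1.    ] q6 -0.24
```

View pics/w11.png

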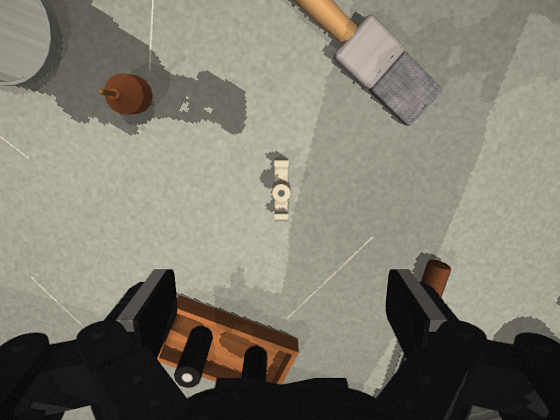

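View pics/w11a.png

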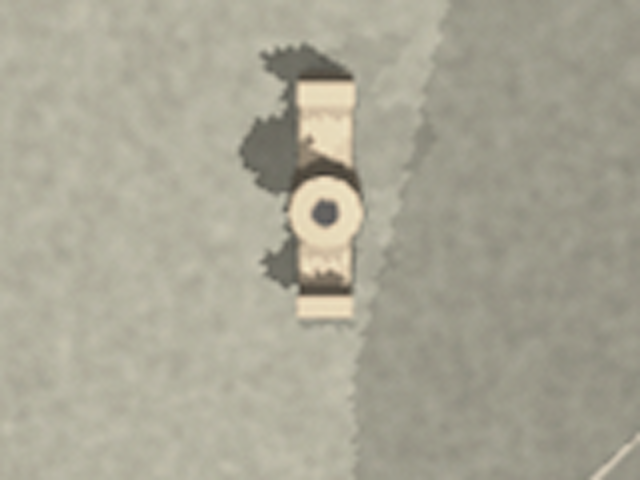

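```bash
python3 -c "
from h import *
s,c=load('w11')
p=atz(c,[(281.5,193)],.026,s)[0];print(p);go(s,[p[0],p[1],.027])
l=atz(c,[(200+326/4,140+95/4),(200+326/4,140+306/4)],.017,s);print(l);d=l[0]-l[1];print(np.linalg.norm(d),np.degrees(np.arctan2(d[1],d[0])))"
```

```text
[0.443  0.2727 0.026 ]
delta tool mm [  0.1   1.1 170.5] turn None
[[0.4232 0.2608 0.017 ]
 [0.4633 0.2848 0.017 ]]
0.046708470734759505 -149.16088290999036
```

apply_moves:
  deltas:
    - [70,0,0.5,30,0]
    - [90,0,0.6,30,0]
    - [110,0,0,30,0]
    - [110,0,0,30,0]
    - [110,0,0,25,0]
    - [110,0,0,15,0]
    - [110,0,0,8,0]
    - [110,0,0,2,0]
    - [110,0,0,0,0]
    - [110,0,0,0,0]

```text
t: 22.98
ee_pos: [0.4436, 0.2731, 0.0295]
eef_rot: [[-0.515, 0.857, 0.002], [0.857, 0.515, 0.0], [-0.0, 0.002, -1.0]]
contact_force: [0.2, 0.9, 0.4]
opening: 0.0487
```

apply_moves:
  deltas:
    - [255,0,0,0,0]
    - [255,0,0,0,0]
    - [255,0,0,0,0]
    - [255,0,0,0,0]
    - [255,0,0,0,0]
    - [255,0,0,0,0]
    - [255,0,0,0,0]

```text
t: 23.57
ee_pos: [0.4434, 0.273, 0.0293]
eef_rot: [[-0.516, 0.857, 0.002], [0.857, 0.516, 0.0], [-0.0, 0.001, -1.0]]
contact_force: [-0.2, -0.4, 7.4]
opening: 0.0145
```

apply_moves:
  deltas:
    - [255,0,0,-10,0]
    - [255,0,0,-25,0]
    - [255,0,0,-30,0]
    - [255,0,0,-30,0]
    - [255,0,0,-30,0]
    - [255,0,0,-10,0]
    - [255,0,0,0,0]
    - [255,0,0,0,0]

```text
t: 24.23
ee_pos: [0.4428, 0.2729, 0.1633]
eef_rot: [[-0.516, 0.856, 0.001], [0.856, 0.516, 0.0], [-0.0, 0.001, -1.0]]
contact_force: [-0.2, -0.1, -0.7]
opening: 0.0143
```

```bash
python3 -c "
from h import *
s,c=snap('w12')
go(s,[.4470,.0135,.16])"
```

```text
t 24.23 pos [0.4428 0.2729 0.1633] yaw 121.08 f [-0.2363 -0.1031 -0.7275] open 0.0143 tz [ 0.0005  0.0001 -1.    ] q6 -0.24
delta tool mm [-224.3 -130.3    3.2] turn None
```

View pics/w12.png

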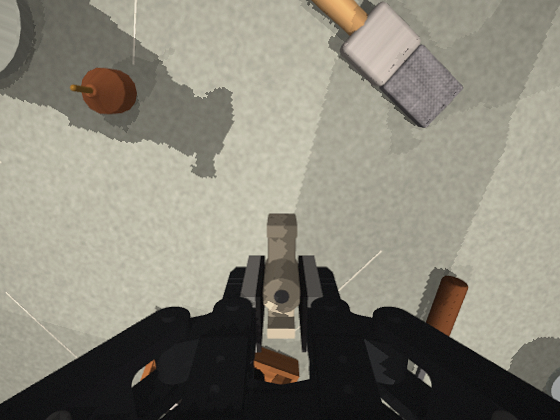

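The rocker is held level and straight. Carrying it above the oil can to the tin.

apply_moves:
  deltas:
    - [255,-10,-6,0,0]
    - [255,-22,-12,0,0]
    - [255,-30,-18,0,0]
    - [255,-34,-20,0,0]
    - [255,-34,-20,0,0]
    - [255,-34,-20,0,0]
    - [255,-30,-17,0,0]
    - [255,-18,-10,0,0]
    - [255,-10,-6,0,0]
    - [255,-2,-1,0,0]
    - [255,0,0,0,0]
    - [255,0,0,0,0]

```text
t: 25.28
ee_pos: [0.4464, 0.0142, 0.1624]
eef_rot: [[-0.516, 0.857, -0.001], [0.857, 0.516, 0.0], [0.001, -0.001, -1.0]]
contact_force: [0.9, -0.1, 0.4]
opening: 0.0143
```

```bash
python3 -c "
from h import *
s,c=snap('w13');snap('s13','side')"
```

```text
t 25.28 pos [0.4464 0.0142 0.1624] yaw 121.07 f [ 0.8637 -0.1399  0.4021] open 0.0143 tz [-0.0014  0.0005 -1.    ] q6 -0.80
t 25.33 pos [0.4465 0.0145 0.1626] yaw 121.12 f [-0.0604  0.0609 -0.186 ] open 0.0138 tz [-0.0011  0.0004 -1.    ] q6 -0.80
```

View pics/w13.png

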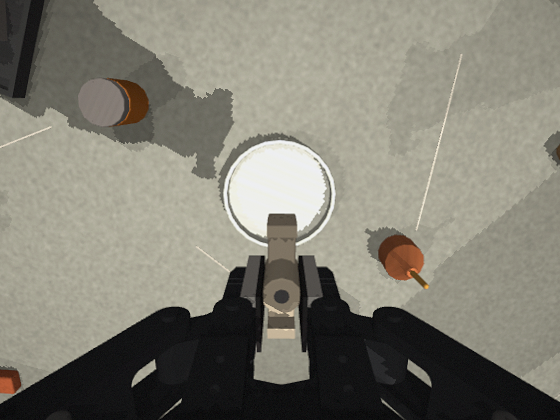

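View pics/s13.png

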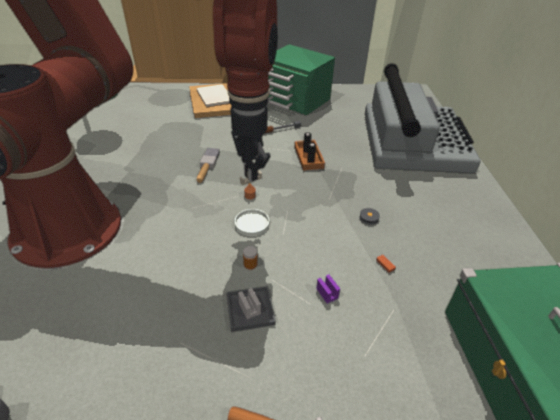

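```bash
python3 -c "
from h import *
s,c=load('w13')
q=atz(c,[(222,193),(335,193),(279,140),(279,247)],.014,s);print(q,np.linalg.norm(q[0]-q[1]),np.linalg.norm(q[2]-q[3]));m=(q[:2].mean(0)+q[2:].mean(0))/2
print(m);go(s,[m[0],m[1],.0365])"
```

```text
[[ 0.4657 -0.0274  0.014 ]
 [ 0.4208  0.0473  0.014 ]
 [ 0.4084 -0.0105  0.014 ]
 [ 0.4815  0.0333  0.014 ]] 0.0871291161514465 0.08529480917631926
[0.4441 0.0107 0.014 ]
delta tool mm [ -2.   -3.7 125.9] turn None
```

apply_moves:
  deltas:
    - [255,-1.5,-3,20,0]
    - [255,0,0,30,0]
    - [255,0,0,30,0]
    - [255,0,0,22,0]
    - [255,0,0,15,0]
    - [255,0,0,7,0]
    - [255,0,0,2,0]
    - [255,0,0,0,0]
    - [255,0,0,0,0]

```text
t: 26.13
ee_pos: [0.4459, 0.0111, 0.0384]
eef_rot: [[-0.517, 0.856, 0.001], [0.856, 0.517, -0.0], [-0.001, 0.001, -1.0]]
contact_force: [0.6, 0.3, 0.4]
opening: 0.0143
```

apply_moves:
  deltas:
    - [255,0,0,1,0]
    - [255,0,0,1,0]
    - [255,0,0,0,0]
    - [255,0,0,0,0]

```text
t: 26.47
ee_pos: [0.4454, 0.0109, 0.0356]
eef_rot: [[-0.516, 0.856, 0.0], [0.856, 0.516, -0.0], [-0.0, 0.0, -1.0]]
contact_force: [-1.0, -0.1, -0.4]
opening: 0.0142
```

apply_moves:
  deltas:
    - [255,0,0,1,0]
    - [255,0,0,1,0]
    - [255,0,0,0,0]
    - [255,0,0,0,0]

```text
t: 26.8
ee_pos: [0.4453, 0.0109, 0.0333]
eef_rot: [[-0.516, 0.857, 0.0], [0.857, 0.516, -0.0], [-0.0, 0.0, -1.0]]
contact_force: [0.1, -0.5, -0.1]
opening: 0.0144
```

apply_moves:
  deltas:
    - [255,0,0,0.5,0]
    - [255,0,0,0.5,0]
    - [255,0,0,0,0]
    - [255,0,0,0,0]

```text
t: 27.13
ee_pos: [0.4454, 0.0109, 0.0333]
eef_rot: [[-0.516, 0.856, 0.0], [0.856, 0.516, -0.0], [-0.0, -0.0, -1.0]]
contact_force: [-4.6, 0.8, 12.1]
opening: 0.0142
```

apply_moves:
  deltas:
    - [165,0,0,0,0]
    - [165,0,0,0,0]
    - [165,0,0,0,0]
    - [165,0,0,0,0]
    - [165,0,0,0,0]
    - [165,0,0,-5,0]
    - [165,0,0,-20,0]
    - [165,0,0,-35,0]
    - [165,0,0,-35,0]
    - [165,0,0,-35,0]
    - [165,0,0,-20,0]
    - [165,0,0,0,0]
    - [165,0,0,0,0]

```text
t: 28.22
ee_pos: [0.446, 0.0108, 0.1837]
eef_rot: [[-0.516, 0.856, 0.003], [0.856, 0.516, -0.001], [-0.002, 0.002, -1.0]]
contact_force: [-1.0, -0.1, -0.9]
opening: 0.0302
```

```bash
python3 -c "
from h import *
s,c=snap('w14');_,a=snap('s14','side');_,b=snap('t14','scene')
cv2.imwrite('pics/all14.png',np.hstack([cv2.resize(a['color'][130:340,190:360],(400,494),interpolation=cv2.INTER_CUBIC),cv2.resize(b['color'][120:370,330:490],(316,494),interpolation=cv2.INTER_CUBIC)]))
"
```

```text
t 28.22 pos [0.446  0.0108 0.1837] yaw 121.08 f [-0.96   -0.1452 -0.9165] open 0.0302 tz [ 0.0026 -0.0008 -1.    ] q6 -0.81
t 28.27 pos [0.4453 0.011  0.1823] yaw 121.08 f [ 0.3747  0.1375 -0.1276] open 0.0300 tz [ 0.0003 -0.0002 -1.    ] q6 -0.81
t 28.32 pos [0.4448 0.0111 0.1815] yaw 121.08 f [-0.1039 -0.2424  0.7898] open 0.0296 tz [-0.001   0.0002 -1.    ] q6 -0.81
```

View pics/w14.png

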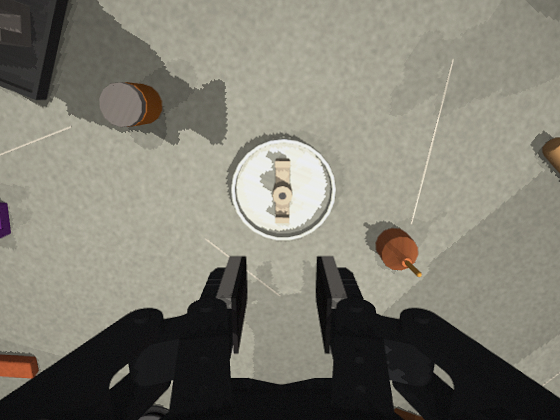

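View pics/all14.png

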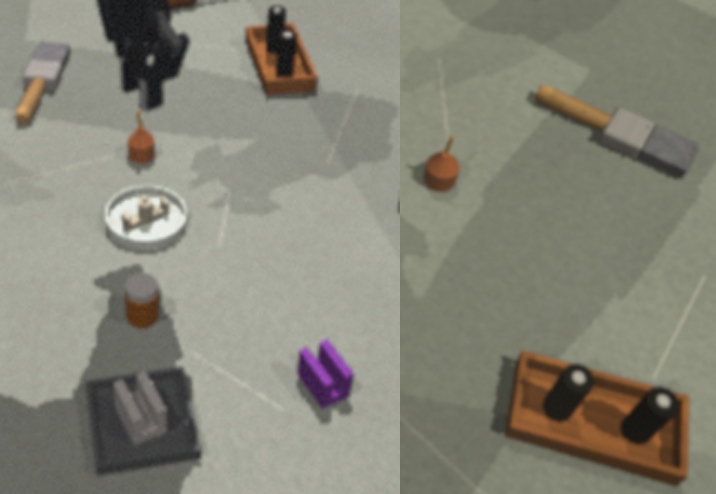

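```bash
python3 -c "
from h import *
s,c=load('t14');im=c['color'].copy()
for x,y in[(.6108,.3406),(.6195,.2805)]:
    p=proj(c,[[x,y,.004],[x,y,.064]],s);print(p);cv2.line(im,*[tuple(int(v*16) for v in q) for q in p],(0,255,0),1,cv2.LINE_AA,4)
cv2.imwrite('pics/chk.png',cv2.resize(im[280:380,370:490],None,fx=5,fy=5,interpolation=cv2.INTER_CUBIC))"
```

```text
[[446.7238 335.6883]
 [460.9666 320.5915]]
[[406.9696 324.8112]
 [417.8673 309.1031]]
```

View pics/chk.png

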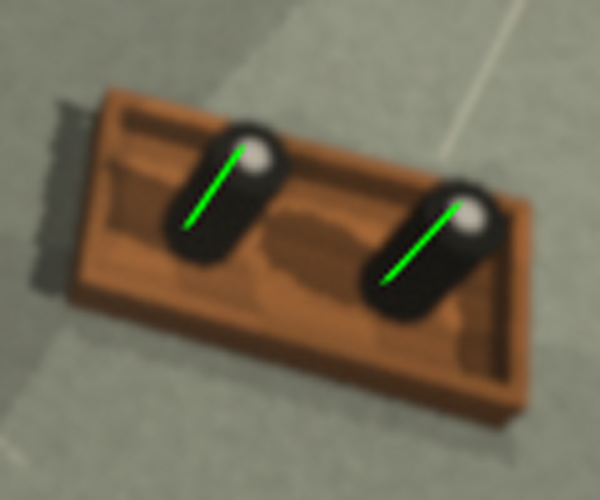

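The projected vertical lines run parallel to both roll axes, with only the scene camera's constant offset between them. Both rolls are upright, so I'm handing in.

```bash
python3 -c "
from rig import sign_off
print(sign_off())"
```

```text
the job is handed in; nothing more can be done
None
```

All four parts are sorted and the job was handed in at about 28 s of the 101 s; no verdict was reported. The purple lookalike was left alone.

- **Rolls:** both stand upright in the oblong tray. Wrist-camera measurement put the first about 31 mm from the tray centre along its long side. The second was released about 30 mm the other way. Drawn vertical lines run parallel to both rolls in the last scene picture.
- **Guide:** it lies slot up near the middle of the square tray.
- **Rocker:** it lies hub up near the middle of the round tin.
- **Oil can and jar:** neither looked moved in the last pictures; I did not re-measure them.
- **Gripper:** it is open and about 18 cm above the desk, touching nothing. Lowering the second roll and the rocker gave about 8 and 12 N of contact force.

**Disagreement:** the scene and side cameras differed from each other by up to about 15 mm for most parts, and by more for the oil can's base. I used the wrist camera instead; the sizes it gave for the guide and trays matched the stated ones to within about 2 mm.

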